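# Square a work-lamp glass in its bonding jig

## Task

Pick up the orange nudging tool and, with its white foot only, slide the lamp glass across the jig: first against the blue far fence and then along it into the red left fence, pressing it gently but firmly home each time, so that it lies flush with both fences in the corner. It is glass: push lightly, keep it flat on the jig and keep the fingers off it; finally stand the tool back upright on its rubber mat, let go, and leave the can, the jar and the tape roll alone.

Things in the scene. Friction and masses are not known exactly. Their poses are not given: they have to be found in the camera images.
- jig: fixed aluminium base plate of the bonding jig, 200 (x) by 240 (y) by 10 mm high; origin at the centre of its underside, on the table; x points to the far fence (away from the robot), y to the left fence, z up; its yaw varies. Its top (10 mm above the table) carries two fixed fences, both 14 mm high above it, which meet in a square inner corner
- jig_corner (a point): the inner corner where both fences' faces meet, on the plate's top; at (75, 95, 10) mm in the jig's frame, same axes as the jig
- far_fence: blue fence bar along the jig's far edge, fixed, 20 mm thick, 225 mm long; its body frame is that of the jig; its inner face is the plane x = 75 mm and faces -x. Rigid: force rises within a fraction of a millimetre; 4 N or so, held a moment, is firmly home; over 10 N breaks the glass
- side_fence: red fence bar along the jig's left edge, fixed, 20 mm thick, 165 mm long; its body frame is that of the jig; its inner face is the plane y = 95 mm and faces -y. Rigid, with the same forces as the far fence. Glass that meets a fence crooked wedges on one corner when pushed at its middle; pushed nearer the end that lags, it swings flush
- glass: loose greenish lamp glass with a black border, 90 (x) by 120 (y) by 8 mm thick, about 0.2 kg (varies), lying on the jig some 15 to 40 mm short of each fence and turned a little; slides under about 1 to 4 N; origin at the centre of its underside, x to the far fence, y to the left fence; seated, its origin is at (30, 35, 10) mm in the jig's frame. More than 14 N from the tool breaks it
- glass_far_left (a point): the glass's lower corner that belongs in the jig's corner, at (45, 60, 0) mm in the glass's frame
- glass_far_right (a point): the glass's lower far right corner, at (45, -60, 0) mm in the glass's frame
- glass_near_left (a point): the glass's lower near left corner, at (-45, 60, 0) mm in the glass's frame
- tool: loose upright nudging tool, 0.15 kg, 100 mm high: a round white nylon foot, 36 mm in diameter and 16 mm high, under an orange square grip, 22 by 22 mm, from 16 to 100 mm above the bottom; origin at the centre of its bottom, z up along the grip, x and y square to the grip's sides. It stands on the mat. Bearing down with it on the edge of the glass makes the glass drag
- mat: fixed black rubber mat with a yellow circle, 110 by 110 by 6 mm; origin at the centre of its underside; the tool stands on it
- can: loose blue drink can, 66 mm in diameter, 115 mm high, origin at the centre of its bottom; leave alone
- jar: loose jar with a red cap, 70 mm in diameter, 85 mm high, origin at the centre of its bottom; leave alone
- tape: loose yellow roll of tape, 90 mm in diameter, 30 mm high, origin at the centre of its bottom; leave alone
There are look-alikes about, which are no part of the job. There is more than one size of the tool; the job needs the smallest.

How it is judged (in metres and radians):
On the way, in this order (a step that is already met when the one before it is completed fails the run):
1. the tool is lifted off its mat (20 mm or more) (z of tool in the frame of mat above 0.026 m and contact force between the fingers and tool above 1 N), for 0.1 s.
2. the tool presses the glass home on the blue far fence with at least 3 N, flush within 2 mm (contact force between glass and far_fence above 3 N and contact force between tool and glass above 0.5 N and x of each of glass_far_left, glass_far_right in the frame of jig_corner above -0.002 m), for 0.2 s.
3. the tool presses the glass home on the red left fence with at least 3 N, flush within 2 mm (contact force between glass and side_fence above 3 N and contact force between tool and glass above 0.5 N and y of each of glass_far_left, glass_near_left in the frame of jig_corner above -0.002 m), for 0.2 s.
At the end, for the whole second after the job is handed in: The glass lies flat and still on the jig with its far edge within 1.5 mm of the blue fence and its left edge within 1.5 mm of the red fence at all its corners; the tool stands upright, still and released on the mat, its axis within 40 mm of the mat's centre (x of each of glass_far_left, glass_far_right in the frame of jig_corner above -0.0015 m and y of each of glass_far_left, glass_near_left in the frame of jig_corner above -0.0015 m and z of glass_far_left in the frame of jig_corner below 0.002 m and angle between glass's own z axis and vertical below 0.03 rad and linear speed of each of glass, tool below 0.01 m/s and horizontal distance between tool and mat below 0.04 m and z of tool in the frame of mat below 0.009 m and angle between tool's own z axis and vertical below 0.08 rad); the robot touches nothing.
It fails at once if the glass is pressed on a fence with more than 10 N (contact force between glass and far_fence above 10 N or contact force between glass and side_fence above 10 N).
It fails at once if the tool presses on the glass with more than 14 N (contact force between tool and glass above 14 N).
It fails at once if the fingers or the arm touch the glass (contact force between any of the fingers, the arm and glass above 0.3 N).
It fails at once if the glass is lifted or tipped (angle between glass's own z axis and vertical above 0.1 rad or z of glass in the frame of jig above 0.016 m).
It fails at once if the can, the jar or the tape roll is shifted by more than 10 mm (distance of any of can, jar, tape from where it was at the start of the episode above 0.01 m).
It also fails if it takes over 72 s, if anything falls off the work surface, if the arm or the gripper's body presses on something with over 40 N, if the wrist force passes 120 N, or if a joint passes its speed limit or range.

## Robot

A 7-joint arm with a two-finger parallel gripper is mounted at the origin on the work surface. World frame = base frame: x ahead of the robot, y to its left, z up, the work surface at z = 0. Lengths are in mm, angles in rad, forces in N, time in s.
With the tool pointing down it reaches from about 350 to 900 mm from the base axis. Payload 19.9 kg.
Tool frame: the origin (TCP) lies at the very end of the fingers, on their centre line; the grasp point (between the pads) lies 19 mm behind it; z points along the fingers, y is the direction in which the jaws open and shut (so a half turn about z gives the same grasp; the last joint's range is limited). The gripper opens to 94 mm and grips with 3 to 60 N. Pads are 16 mm wide; open, the fingers measure 119 mm over their backs; the gripper's body (75 mm by 177 mm) begins 78 mm behind the grasp point.
Start: joints at [1.181, 0.417, -0.01, 1.614, 0.005, 1.111, -0.053], TCP at [213.599, -587.345, 205.425] pointing down, gripper open.
Joint ranges: [-2.81, 2.81], [-0.39, 2.02], [-1.27, 1.25], [0.06, 2.57], [-1.19, 4.33], [0.19, 2], [-2.82, 2.82]. Speed limits (rad/s): [1.89, 1.89, 2.39, 2.39, 3.01, 3.01, 3.01].

## Interface

Orientations are given as a unit quaternion [x, y, z, w].
In Python, from bench import * gives the robot as it stands.
- The arm moves only by the shell command python3 -m handwheel 'ROWS' [FORCE]. ROWS is JSON, a list of rows, each a list of 3 entries, a list of its own where there are three numbers: the shift along the tool's x, y, z in m, then the turn, a rotation vector about the tool's x, y, z in degrees, then the opening, from 0 (shut) to 1 (fully open). A call has 1 to 12 rows; each row shifts and turns the commanded pose from where the row before left it, along the tool's axes as they then stand; what a row does not reach is not made up. A row lasts 1/8 s, in which the tool goes at most 62.5 mm and 10.7 degrees, less where a joint would pass 70% of its speed; a pose out of reach is approached as far as the arm can. A call is refused whole if a number of a shift passes 0.0625 or a number of a turn 10.7, either way. A call with a gripper value outside its range is refused whole. The fingers move at their own pace and stop on an object; FORCE is the grip in N (left out, the last holds). Time passes only in rows, so rows that do not move let the fingers close. It gives the time, the measured TCP pose, the force and the opening at its end, in the units of the state.
- get_state(): the state, without advancing time (a new reading comes with each control period).
- get_image(name): name is "scene" or "top"; returns (picture, depth): 480x640x3 uint8, red, green, blue; 480x640 float32, mm along the optical axis (not along the pixel's ray), 0 where there is no reading.
- calibration(name): a dict with "intrinsics" (3x3 intrinsics, pixels), "k1" (the pictures are not rectified: a ray, as slopes to the right and down, at radius r is drawn at 1 + k1 r^2 times it, then the intrinsics apply), "origin" and "attitude" of the camera in the world. Camera axes: x right, y up, looking along -z (the intrinsics and any distortion apply to the point x, -y, -z); pixel columns grow to the right and rows downward; lengths in mm; the calibration is good to about 2 mm. A picture is of the moment at which its call begins. calibration takes no time and is no camera call.
- close_job(): hands the job in, once; it reports no verdict.
The state is a dict: "time": time; "joint_positions": joint angles; "qvel": joint speeds; "joint_efforts": joint torques, N m; "tcp_pos": TCP position; "tcp_rot": TCP orientation; "contact_force": force on the tool from outside, world axes, zero at the start; "ft_torque": the same for the moment, N m; "finger_gap": opening from 0.0 (shut) to 1.0 (fully open).
Only numpy, scipy, OpenCV 4.12 (cv2) and the standard library are available. Lean on these libraries where they do the work, as an engineer would, in place of code of your own. Each camera call takes 0.05 s, during which the arm holds its last target.

## Working session

There is one attempt and no reset: what is moved stays moved. The work goes in short steps, Python scripts to look and compute and a shell command to move; the robot and the scene stay as the last step left them, time stands still between calls to the robot, and variables do not carry over. Pictures are saved under pics/ and viewed, and the job is handed in when it is done.

```bash
ls; mkdir -p pics
python3 - <<'E'
from bench import *
import cv2,numpy as np
print(get_state())
for n in ["scene","top"]:
    im,d=get_image(n); cv2.imwrite(f"pics/{n}0.png",im[:,:,::-1]); np.savez(f"pics/{n}0.npz",im=im,d=d); print(calibration(n))
E
```

```text
pics
{'time': 0.0, 'joint_positions': array([ 1.1804626 ,  0.41798503, -0.01030501,  1.61418041,  0.00469705,
        1.1107299 , -0.05296823]), 'qvel': array([ 1.61566743e-03,  3.71402867e-04, -2.57840552e-04, -5.07181993e-04,
        1.02463551e-03, -1.75148941e-05,  8.54315929e-04]), 'joint_efforts': array([ 5.72277222e-04, -8.51233864e+01,  6.41114172e-01, -4.25994229e+01,
       -4.84865124e-02,  1.86995947e-02,  9.92632545e-05]), 'tcp_pos': array([ 213.48026784, -586.99049972,  204.81577513]), 'tcp_rot': array([ 9.84824179e-01,  1.73553815e-01, -1.55359601e-04, -6.20259985e-04]), 'contact_force': array([-0.4163981 , -0.74431205, -0.22398442]), 'ft_torque': array([ 0.02789957, -0.00211281,  0.00960486]), 'finger_gap': 0.9985635490954381}
{'intrinsics': array([[483.76958499,   0.        , 323.56266321],
       [  0.        , 483.76958499, 238.81942243],
       [  0.        ,   0.        ,   1.        ]]), 'k1': -0.08698525177530111, 'origin': array([1040.06522482, -534.74697679,  846.06715037]), 'attitude': array([0.33768568, 0.14408552, 0.3621211 , 0.85678238])}
{'intrinsics': array([[452.81107609,   0.        , 316.36716497],
       [  0.        , 452.81107609, 232.21879296],
       [  0.        ,   0.        ,   1.        ]]), 'k1': -0.08998470032052232, 'origin': array([ 4.29489311e+02, -6.98084498e-02,  1.00193680e+03]), 'attitude': array([-0.01553583,  0.01840312,  0.70921489, -0.70458087])}
```

View pics/scene0.png

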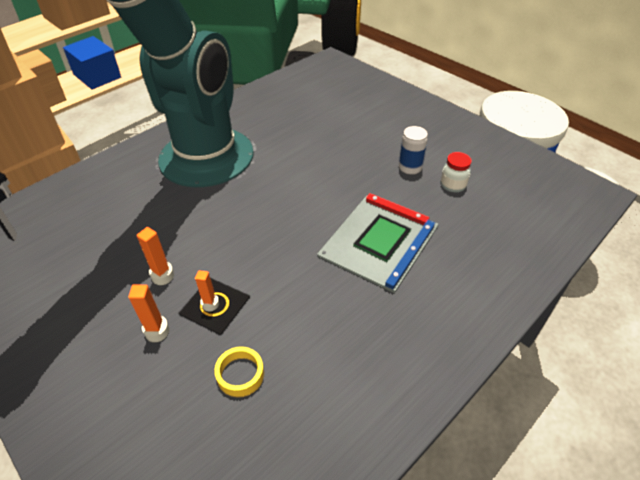

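View pics/top0.png

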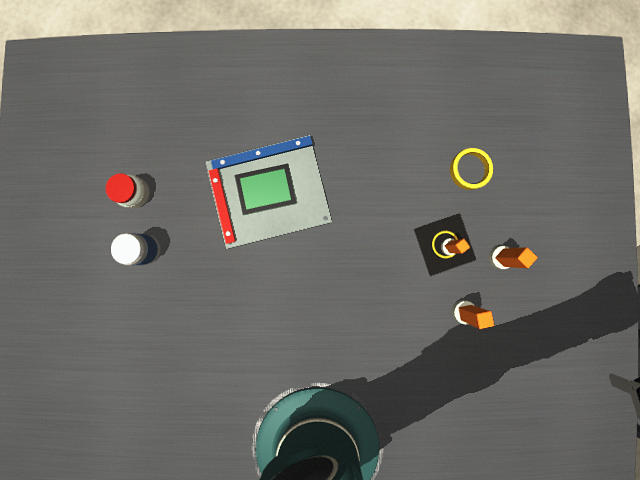

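Candidates for the tool, by their foot in the top picture, are (447,246) on the mat, (500,257) and (467,312). The one on the mat looks smallest. I'll measure all three and check with a crop.

```bash
cat > h.py <<'E'
import numpy as np, cv2
from scipy.spatial.transform import Rotation as R
from bench import *
def und(n,uv):
    c=calibration(n);K=c["intrinsics"];k=c["k1"]
    p=(np.atleast_2d(uv).astype(float)-K[:2,2])/K[0,0]
    s=p.copy()
    for _ in range(30): s=p/(1+k*(s**2).sum(1,keepdims=True))
    return s
def ray(n,uv):
    c=calibration(n);s=und(n,uv)
    d=np.c_[s[:,0],-s[:,1],-np.ones(len(s))]
    return c["origin"],R.from_quat(c["attitude"]).apply(d)
def onz(n,uv,z):
    o,d=ray(n,uv); return o+d*((z-o[2])/d[:,2])[:,None]
def proj(n,P):
    c=calibration(n);q=R.from_quat(c["attitude"]).inv().apply(np.atleast_2d(P)-c["origin"])
    s=np.c_[q[:,0],-q[:,1]]/-q[:,2:3]; s=s*(1+c["k1"]*(s**2).sum(1,keepdims=True))
    return s*c["intrinsics"][0,0]+c["intrinsics"][:2,2]
def hsv(im): return cv2.cvtColor(im,cv2.COLOR_RGB2HSV)
def cnts(m,amin=30):
    c,_=cv2.findContours(m.astype(np.uint8),cv2.RETR_EXTERNAL,cv2.CHAIN_APPROX_NONE)
    return sorted([x for x in c if cv2.contourArea(x)>amin],key=cv2.contourArea,reverse=True)
def rect(n,c,z):
    P=onz(n,c[:,0,:],z)[:,:2].astype(np.float32)
    (cx,cy),(w,h),a=cv2.minAreaRect(P); return (cx,cy),(w,h),a,cv2.boxPoints(((cx,cy),(w,h),a))
E
python3 - <<'E'
from h import *
f=np.load("pics/top0.npz");im=f["im"];d=f["d"];H=hsv(im)
np.set_printoptions(precision=1,suppress=True)
def show(name,m,z,k=1,roi=None):
    if roi: 
        mm=np.zeros_like(m); x0,x1,y0,y1=roi; mm[y0:y1,x0:x1]=m[y0:y1,x0:x1]; m=mm
    for c in cnts(m)[:k]:
        r=rect("top",c,z); print(name,np.array(r[0]),np.array(r[1]),round(r[2],2),"px",cv2.minAreaRect(c)[0]); print(r[3].tolist())
h,s,v=H[...,0],H[...,1],H[...,2]
J=(200,340,130,255)
show("blue",(h>100)&(h<125)&(s>150),24,1,J)
show("red",((h<8)|(h>172))&(s>150),24,1,J)
show("green",(h>50)&(h<75)&(s>80),18,1,J)
show("black",(v<60),18,1,(225,310,155,225))
show("mat",(v<45),6,1,(410,480,205,280))
show("orange",(h>5)&(h<17)&(s>170),100,3,(420,560,220,340))
show("plate",(v>120)|(s>90)|(v<60),10,1,J)
show("tape",(h>22)&(h<35)&(s>150),30,1,(445,500,140,195))
print(d[240:256:3,440:475:4])
for (x,y) in [(461,246),(528,258),(485,321),(447,246)]: print((x,y),onz("top",(x,y),0), 1002-d[y,x])
a=im[195:345,400:560];cv2.imwrite("pics/c1.png",cv2.resize(a[:,:,::-1],None,fx=4,fy=4))
a=im[130:255,200:340];cv2.imwrite("pics/c2.png",cv2.resize(a[:,:,::-1],None,fx=4.5,fy=4.5,interpolation=0))
E
```

```text
blue [651.7 114.7] [ 21.7 222.8] 13.8 px (261.5294494628906, 152.61764526367188)
[[614.567138671875, 220.3064422607422], [667.710205078125, 3.984724760055542], [688.75341796875, 9.154342651367188], [635.6103515625, 225.47605895996094]]
red [536.3 201.7] [165.  21.] 13.89 px (221.64068603515625, 205.5862274169922)
[[453.66473388671875, 192.04713439941406], [458.70867919921875, 171.6465606689453], [618.9270629882812, 211.26026916503906], [613.8831176757812, 231.6608428955078]]
green [573.3 107.4] [ 70.2 100.4] 11.73 px (265.1097412109375, 188.51217651367188)
[[528.7575073242188, 149.45289611816406], [549.1763305664062, 51.11949920654297], [617.9194946289062, 65.39390563964844], [597.5006713867188, 163.727294921875]]
black [605.4 111. ] [121.   44.3] 89.59 px (263.5, 174.0)
[[582.7750854492188, 50.60881805419922], [627.0866088867188, 50.290199279785156], [627.9568481445312, 171.31591796875], [583.6453247070312, 171.63455200195312]]
mat [ 449.8 -289.1] [109.6 109.2] 17.84 px (444.75, 243.74998474121094)
[[380.9158935546875, -253.91990661621094], [414.35968017578125, -357.8526611328125], 
[... 1137 characters left out ...]
[658.6705932617188, -393.2396240234375], [661.2593383789062, -305.525390625], [572.0068969726562, -302.89117431640625]]
[[ 995.3  993.1  981.4  971.7  942.8  913.5  899.   996.1 1002.3]
 [ 995.5  982.8  973.9  940.   909.9  894.7  895.6  994.9 1005.9]
 [ 998.7  979.6  950.4  922.4  896.   898.8  895.9  900.2 1002.5]
 [ 996.7  978.4  964.   940.2  913.   894.1  895.   994.4  997.9]
 [ 993.4  981.9  977.1  955.4  923.1  903.1  996.3  996.8  996.1]
 [ 994.2  994.5  994.3    0.   997.5  995.8  997.2  994.1  993.8]]
(461, 246) [[ 444.7 -327.5    0. ]] 103.68585
(528, 258) [[ 416.2 -482.2    0. ]] 139.35907
(485, 321) [[ 276.6 -379.7    0. ]] 142.70459
(447, 246) [[ 444.9 -295.6    0. ]] 47.345825
```

View pics/c1.png

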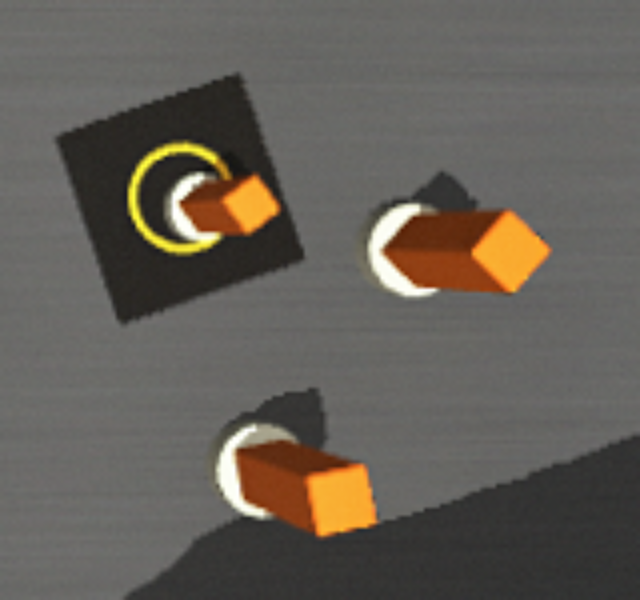

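View pics/c2.png

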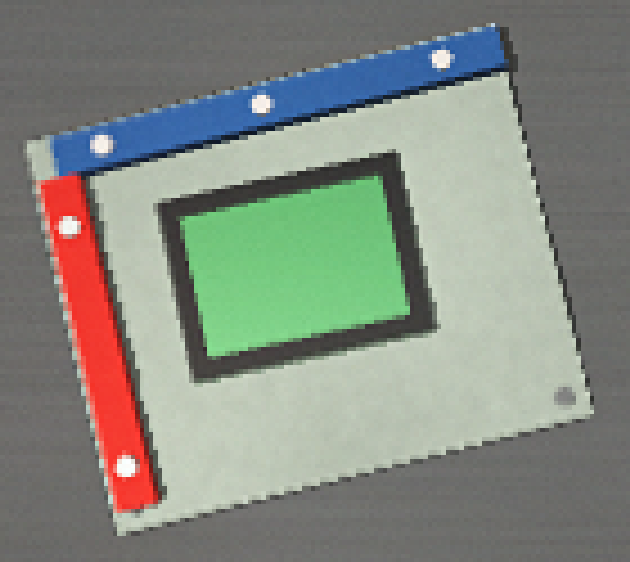

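Run:
```python
from h import *
f=np.load("pics/top0.npz");im=f["im"];d=f["d"];H=hsv(im)
h,s,v=H[...,0],H[...,1],H[...,2]
o=(h>5)&(h<20)&(s>150)
print(np.unique(v[240:256,440:475][o[240:256,440:475]]))
for n,roi,z in [("small",(440,475,228,265),106),("b1",(490,560,230,280),142),("b2",(450,500,290,335),142)]:
    x0,x1,y0,y1=roi; m=np.zeros_like(o); m[y0:y1,x0:x1]=(o&(v>200))[y0:y1,x0:x1]
    c=cnts(m,10)[0]; r=rect("top",c,z); print(n,r[:3])
# scene camera cross-check: top face of the small tool
f=np.load("pics/scene0.npz");im=f["im"];H=hsv(im);h,s,v=H[...,0],H[...,1],H[...,2]
p=proj("scene",[[444,-285,106],[444,-285,6]]);print(p)
x,y=p[0].astype(int)
cv2.imwrite("pics/c3.png",cv2.resize(im[y-60:y+90,x-100:x+100,::-1],None,fx=4,fy=4))
```

```text
[ 86  87  89  90  92  93  94  95  96  97  98  99 100 102 103 104 106 107
 108 109 110 111 112 115 117 120 123 127 128 129 130 131 133 134 136 138
 139 140 141 142 143 144 145 146 147 148 149 150 151 152 153 166 167 172
 174 181 187 190 193 194 196 204 206 207 214 222 236 239 240 242 243 244
 245 246 247 249 250 251 252 253 254 255]
small ((443.5794372558594, -295.2151184082031), (21.541549682617188, 21.49675941467285), 33.29259490966797)
b1 ((419.0681457519531, -411.94287109375), (29.45083236694336, 29.624372482299805), 45.26923751831055)
b2 ((301.1535949707031, -325.5983581542969), (29.610204696655273, 30.466550827026367), 10.956439018249512)
[[205.32905651 272.32609501]
 [213.9021918  301.9689709 ]]
```

View pics/c3.png

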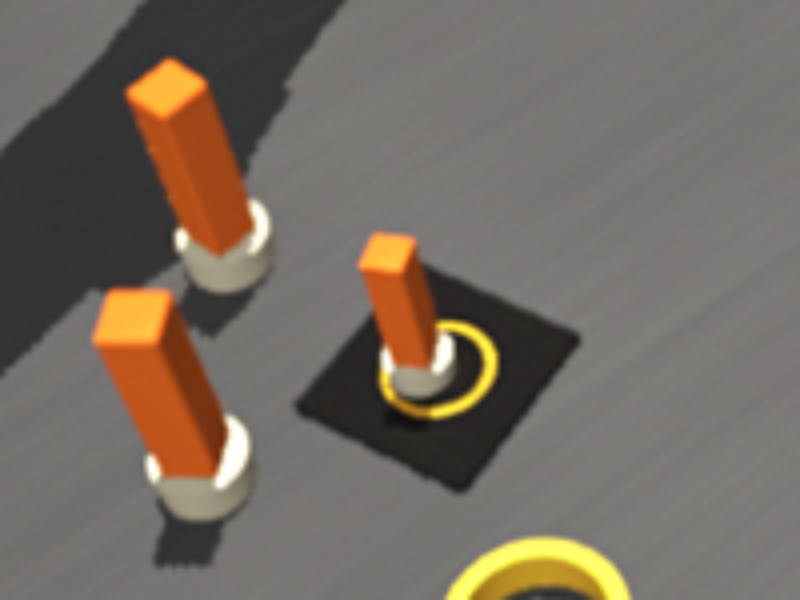

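The crops confirm it: the tool on the mat is the only one with a 22 mm grip, its top at about 104 mm (the others have 30 mm grips and tops near 140 mm). It stands at (443.6, -295.2), yaw 33.3°. I'll turn -13.3° about tool z, then travel there.

```bash
python3 -m handwheel '[[[0,0,0],[0,0,-6.65],1],[[0,0,0],[0,0,-6.65],1],[[0.0504,-0.0168,0],[0,0,0],1],[[0.0504,-0.0168,0],[0,0,0],1],[[0.0504,-0.0168,0],[0,0,0],1],[[0.0504,-0.0168,0],[0,0,0],1],[[0.0504,-0.0168,0],[0,0,0],1],[[0.0504,-0.0168,0],[0,0,0],1],[[0.0501,-0.0168,0],[0,0,0],1],[[0,0,0],[0,0,0],1],[[0,0,0],[0,0,0],1]]' 40
cat > st.py <<'E'
from h import *
import sys
np.set_printoptions(precision=2,suppress=True)
s=get_state();r=R.from_quat(s["tcp_rot"]).as_matrix()
yaw=np.degrees(np.arctan2(r[1,0],r[0,0]))
print("t",round(s["time"],2),"tcp",s["tcp_pos"],"yaw",round(yaw,2),"zaxis",r[:,2],"F",s["contact_force"],"gap",round(s["finger_gap"],3))
a=np.radians(13.8);C=np.array([619,211.4]);X=np.array([np.cos(a),np.sin(a)]);Y=np.array([-X[1],X[0]])
d=s["tcp_pos"][:2]-C; print("jig-corner xy",d@X,d@Y,"F jig",s["contact_force"][:2]@X,s["contact_force"][:2]@Y)
if len(sys.argv)>2:
    t=np.array([float(v) for v in sys.argv[1:4]])-s["tcp_pos"]; print("to target in tool axes",r.T@t)
E
python3 st.py 443.6 -295.2 40
```

```text
time: 1.48
tcp_pos: [443.3, -296.0, 205.2]
tcp_rot: [0.958, 0.286, -0.0, -0.0]
contact_force: [-0.1, -0.5, -0.2]
finger_gap: 1.0
t 1.48 tcp [ 443.28 -295.99  205.2 ] yaw 33.28 zaxis [-0.  0. -1.] F [-0.09 -0.47 -0.15] gap 1.0
jig-corner xy -291.67349528178977 -450.83062605856253 F jig -0.20034464550196332 -0.43171730723540247
to target in tool axes [  0.78  -0.42 165.2 ]
```

```bash
python3 -m handwheel '[[[0,0,0.055],[0,0,0],1],[[0,0,0.055],[0,0,0],1],[[0,0,0.04],[0,0,0],1],[[0,0,0.021],[0,0,0],1],[[0,0,0],[0,0,0],1],[[0,0,0],[0,0,0],0],[[0,0,0],[0,0,0],0],[[0,0,0],[0,0,0],0],[[0,0,0],[0,0,0],0],[[0,0,0],[0,0,0],0],[[0,0,0],[0,0,0],0],[[0,0,0],[0,0,0],0]]' 40
python3 st.py
```

```text
time: 2.98
tcp_pos: [443.7, -295.6, 34.4]
tcp_rot: [0.958, 0.286, -0.0, -0.0]
contact_force: [0.1, 0.9, 0.5]
finger_gap: 0.294
t 2.98 tcp [ 443.72 -295.55   34.41] yaw 33.29 zaxis [-0.  0. -1.] F [0.1  0.87 0.46] gap 0.294
jig-corner xy -291.1470211159682 -450.50783924164534 F jig 0.3074208710113535 0.8231557672665035
```

```bash
python3 -m handwheel '[[[0,0,0],[0,0,0],0],[[0,0,0],[0,0,0],0],[[0,0,0],[0,0,0],0],[[0,0,0],[0,0,0],0]]' 50
python3 st.py
```

```text
time: 3.48
tcp_pos: [443.7, -295.5, 34.4]
tcp_rot: [0.958, 0.286, -0.0, -0.0]
contact_force: [1.0, 0.7, -1.4]
finger_gap: 0.231
t 3.48 tcp [ 443.7  -295.54   34.39] yaw 33.29 zaxis [-0.  0. -1.] F [ 0.96  0.69 -1.36] gap 0.231
jig-corner xy -291.16310991039984 -450.4903705627562 F jig 1.0946174866804432 0.44587177478633
```

```bash
python3 -m handwheel '[[[0,0,-0.03],[0,0,0],0],[[0,0,-0.035],[0,0,0],0],[[0,0,0],[0,0,9.75],0],[[0,0,0],[0,0,9.75],0],[[0.0176,-0.0448,0],[0,0,0],0],[[0.0176,-0.0448,0],[0,0,0],0],[[0.0176,-0.0448,0],[0,0,0],0],[[0.0176,-0.0448,0],[0,0,0],0]]'
python3 st.py 495.3 86.3 99.4
python3 - <<'E'
from h import *
im,d=get_image("scene"); cv2.imwrite("pics/s1.png",im[:,:,::-1])
E
```

```text
time: 4.47
tcp_pos: [469.5, -103.4, 99.5]
tcp_rot: [0.993, 0.12, 0.0, 0.0]
contact_force: [0.2, -0.3, -1.2]
finger_gap: 0.233
t 4.47 tcp [ 469.46 -103.36   99.52] yaw 13.77 zaxis [ 0. -0. -1.] F [ 0.2  -0.27 -1.21] gap 0.233
jig-corner xy -220.3016805336576 -270.00705279925546 F jig 0.1333797099752966 -0.3154278686696656
to target in tool axes [  70.25 -178.06    0.1 ]
```

View pics/s1.png

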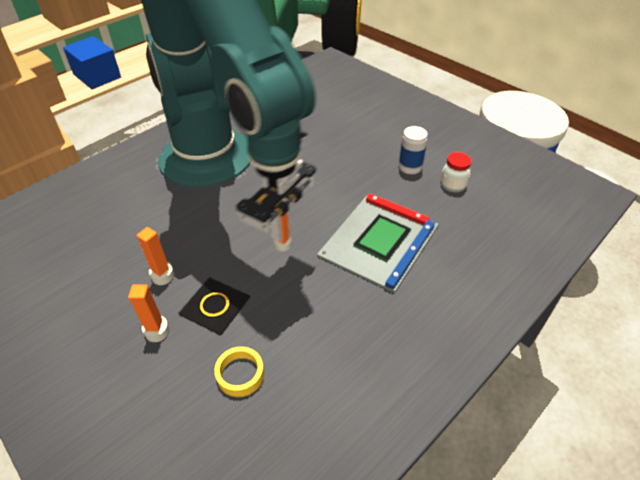

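The tool is held upright at scene pixel (284,240) and the mat is empty at (214,305). Next is the start point behind the glass, then down.

```bash
python3 -m handwheel '[[[0.0176,-0.0445,0],[0,0,0],0],[[0.0176,-0.0445,0],[0,0,0],0],[[0.0176,-0.0445,0],[0,0,0],0],[[0.0174,-0.0445,0],[0,0,0],0],[[0,0,0],[0,0,0],0],[[0,0,0.03],[0,0,0],0],[[0,0,0.02],[0,0,0],0],[[0,0,0.009],[0,0,0],0],[[0,0,0],[0,0,0],0],[[0,0,0],[0,0,0],0]]' 60
python3 st.py 495.3 86.3 40.4
python3 - <<'E'
from h import *
im,d=get_image("scene"); cv2.imwrite("pics/s2.png",cv2.resize(im[160:310,280:480,::-1],None,fx=4,fy=4))
im,d=get_image("top"); cv2.imwrite("pics/t2.png",cv2.resize(im[120:270,190:350,::-1],None,fx=4,fy=4))
E
```

```text
time: 5.78
tcp_pos: [495.6, 84.7, 41.2]
tcp_rot: [0.993, 0.12, 0.0, 0.0]
contact_force: [1.4, 0.1, -1.5]
finger_gap: 0.231
t 5.78 tcp [495.64  84.67  41.15] yaw 13.77 zaxis [ 0.  0. -1.] F [ 1.36  0.15 -1.45] gap 0.231
jig-corner xy -150.0336463149835 -93.64781779710725 F jig 1.3516148151990972 -0.18094920717753016
to target in tool axes [ 0.06 -1.67  0.75]
```

View pics/s2.png

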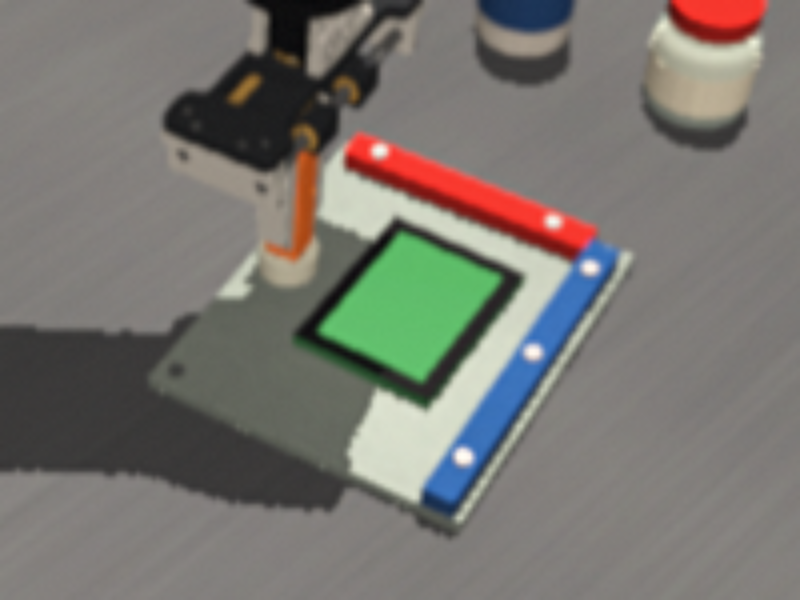

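View pics/t2.png

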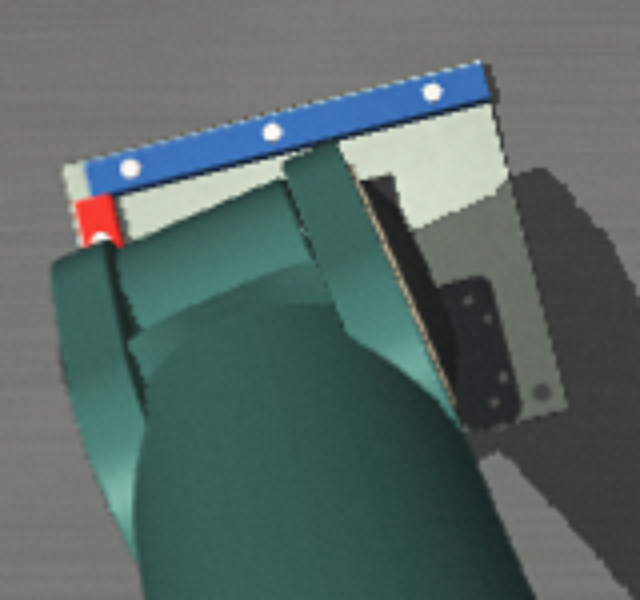

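```bash
cat > gl.py <<'E'
from h import *
np.set_printoptions(precision=2,suppress=True)
a=np.radians(13.8);C=np.array([619,211.4]);X=np.array([np.cos(a),np.sin(a)]);Y=np.array([-X[1],X[0]])
def glass(im,n="scene",off=(0,0)):
    H=hsv(im);m=(H[...,0]>48)&(H[...,0]<75)&(H[...,1]>100)&(H[...,2]>130)
    mm=np.zeros_like(m); 
    if n=="scene": mm[190:290,320:440]=m[190:290,320:440]
    else: mm[130:255,200:340]=m[130:255,200:340]
    c=cnts(mm)[0]; r=rect(n,c,18); w,ang=r[1],r[2]
    if w[0]>w[1]: ang-=90
    ang=(ang+45)%90-45
    cc=np.array(r[0])+np.array(off)
    d=cc-C; print(n,"glass centre world",cc,"size",np.round(w,1),"rel corner",d@X,d@Y,"to go",-45-d@X,-60-d@Y,"yaw rel",round(ang-13.8,2))
E
python3 - <<'E'
from gl import *
for n in ["scene","top"]: glass(np.load(f"pics/{n}0.npz")["im"],n)
glass(get_image("scene")[0])
E
python3 st.py 495.3 86.3 40.4
```

```text
scene glass centre world [572.17 109.71] size [69.4 99.7] rel corner -69.73013657778172 -87.58523354640764 to go 24.73013657778172 27.585233546407636 yaw rel -1.95
top glass centre world [573.21 107.67] size [69.6 99.1] rel corner -69.21511590901564 -89.80892322233409 to go 24.215115909015637 29.808923222334087 yaw rel -1.94
scene glass centre world [572.19 109.84] size [69.9 99.7] rel corner -69.68249836955002 -87.46702501044999 to go 24.682498369550018 27.467025010449987 yaw rel -2.21
t 5.92 tcp [495.57  84.8   41.05] yaw 13.77 zaxis [ 0.  0. -1.] F [ 0.1  -0.47 -1.68] gap 0.231
jig-corner xy -150.06910435002655 -93.50321209714872 F jig -0.017702577858081523 -0.4792565227510967
to target in tool axes [ 0.1  -1.52  0.65]
```

```bash
python3 -m handwheel '[[[0.008,-0.0015,0],[0,0,0],0],[[0.006,0,0],[0,0,0],0],[[0.002,0,0],[0,0,0],0],[[0.002,0,0],[0,0,0],0],[[0.002,0,0],[0,0,0],0],[[0.002,0,0],[0,0,0],0],[[0.002,0,0],[0,0,0],0],[[0.002,0,0],[0,0,0],0],[[0.002,0,0],[0,0,0],0]]' 60
python3 st.py
python3 - <<'E'
from gl import *
im=get_image("scene")[0];glass(im); cv2.imwrite("pics/s3.png",cv2.resize(im[160:310,280:480,::-1],None,fx=4,fy=4))
E
```

```text
time: 7.05
tcp_pos: [522.1, 93.0, 40.4]
tcp_rot: [0.993, 0.12, -0.0, -0.0]
contact_force: [-0.9, 0.3, -2.7]
finger_gap: 0.232
t 7.05 tcp [522.1   93.01  40.42] yaw 13.78 zaxis [-0.  0. -1.] F [-0.88  0.26 -2.74] gap 0.232
jig-corner xy -122.33795839660385 -91.85940000428178 F jig -0.7937957601380701 0.4599051892907357
scene glass centre world [582.04 112.59] size [69.9 99.8] rel corner -59.46706422425579 -87.14067297119685 to go 14.467064224255793 27.14067297119685 yaw rel -1.07
```

View pics/s3.png

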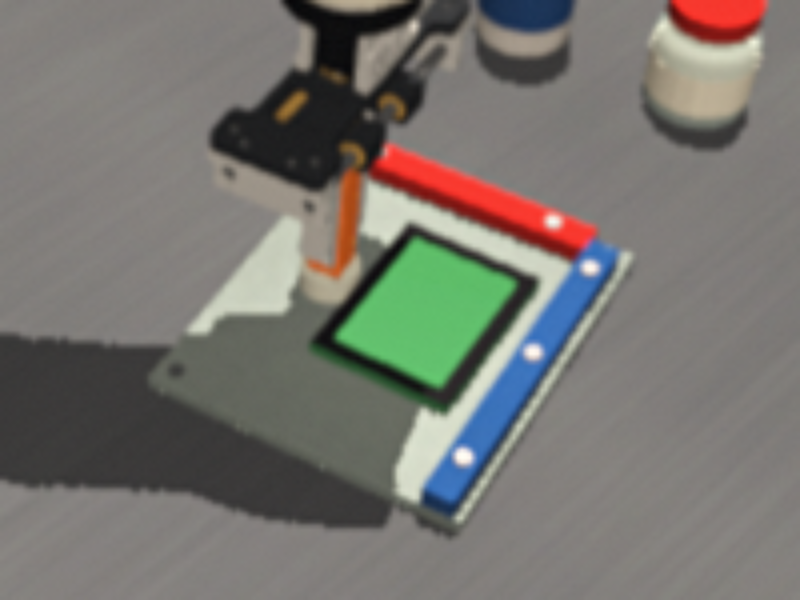

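Glass slid 10 mm and turned to -1.1°, with less than 1 N on the wrist in the plane. It's going as planned, so I'll continue 11 mm.

```bash
python3 -m handwheel '[[[0.002,0,0],[0,0,0],0],[[0.002,0,0],[0,0,0],0],[[0.002,0,0],[0,0,0],0],[[0.002,0,0],[0,0,0],0],[[0.002,0,0],[0,0,0],0],[[0.001,0,0],[0,0,0],0],[[0,0,0],[0,0,0],0]]' 60
python3 st.py
python3 - <<'E'
from gl import *
im=get_image("scene")[0];glass(im)
E
python3 st.py
```

```text
time: 7.98
tcp_pos: [532.8, 95.6, 40.4]
tcp_rot: [0.993, 0.12, 0.0, -0.0]
contact_force: [-1.2, -0.5, -1.5]
finger_gap: 0.23
t 7.97 tcp [532.79  95.62  40.44] yaw 13.78 zaxis [ 0.  0. -1.] F [-1.2  -0.47 -1.48] gap 0.23
jig-corner xy -111.33431710379072 -91.87189303773664 F jig -1.2798378388454965 -0.16657873499501036
scene glass centre world [592.66 116.07] size [70.1 99.8] rel corner -48.31705293030335 -86.29614069213304 to go 3.3170529303033476 26.296140692133037 yaw rel -0.39
t 8.03 tcp [532.82  95.63  40.48] yaw 13.79 zaxis [ 0.  0. -1.] F [ 0.34 -0.05 -1.32] gap 0.229
jig-corner xy -111.30817225500257 -91.8725949734347 F jig 0.32213244380923567 -0.13084373694042037
```

```bash
for i in 1; do python3 -m handwheel '[[[0.001,0,0],[0,0,0],0],[[0.0005,0,0],[0,0,0],0],[[0.0003,0,0],[0,0,0],0],[[0,0,0],[0,0,0],0]]' 60; done; python3 st.py | tail -1; python3 -m handwheel '[[[0.0003,0,0],[0,0,0],0]]'; python3 st.py|tail -1;  python3 -m handwheel '[[[0.0003,0,0],[0,0,0],0]]'; python3 st.py|tail -1
```

```text
time: 8.52
tcp_pos: [534.4, 96.0, 40.4]
tcp_rot: [0.993, 0.12, -0.0, -0.0]
contact_force: [-0.6, -1.0, -0.6]
finger_gap: 0.233
jig-corner xy -109.6623756333339 -91.88002548483918 F jig -0.7833175159976751 -0.7990306776985734
time: 8.65
tcp_pos: [534.7, 96.1, 40.5]
tcp_rot: [0.993, 0.12, -0.0, -0.0]
contact_force: [-0.8, -0.6, -1.1]
finger_gap: 0.229
jig-corner xy -109.37525782380125 -91.89026940102005 F jig -0.935082825208811 -0.4032320404678474
time: 8.78
tcp_pos: [535.0, 96.2, 40.4]
tcp_rot: [0.993, 0.12, -0.0, -0.0]
contact_force: [-1.5, -0.7, -0.6]
finger_gap: 0.231
jig-corner xy -109.05548184860318 -91.84827624585694 F jig -1.5987743769763532 -0.327329635254455
```

```bash
python3 -m handwheel '[[[0.0003,0,0],[0,0,0],0]]'>/dev/null; python3 st.py|tail -1;  python3 -m handwheel '[[[0.0003,0,0],[0,0,0],0]]'>/dev/null; python3 st.py|tail -1; python3 -m handwheel '[[[0.0003,0,0],[0,0,0],0]]'>/dev/null; python3 st.py|tail -1
```

```text
jig-corner xy -108.77381042518643 -91.86449866590942 F jig -2.19835849522606 0.5490443509050889
jig-corner xy -108.40836134054888 -91.85875097418408 F jig -0.9535158351829622 -0.48864081819127353
jig-corner xy -108.13294137250323 -91.86775059260444 F jig -0.9779133019020391 -0.14301299927872374
```

```bash
python3 - <<'E'
from gl import *
im=get_image("scene")[0];glass(im);cv2.imwrite("pics/s4.png",cv2.resize(im[180:300,310:450,::-1],None,fx=5,fy=5))
E
python3 st.py|tail -1
```

```text
scene glass centre world [595.55 116.91] size [70.1 99.8] rel corner -45.31405897105534 -86.16568727310565 to go 0.31405897105533853 26.165687273105647 yaw rel -0.02
jig-corner xy -108.12745227032536 -91.8613854352443 F jig -1.264893112188144 -0.2185470381241826
```

View pics/s4.png

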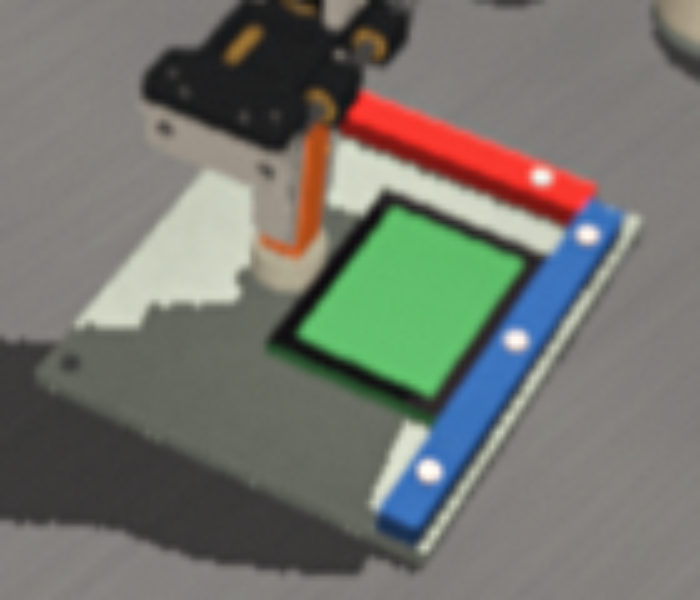

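```bash
S() { python3 st.py|tail -1; }
python3 -m handwheel '[[[0.0003,0,0],[0,0,0],0]]'>/dev/null; S;  python3 -m handwheel '[[[0.0003,0,0],[0,0,0],0]]'>/dev/null; S; python3 -m handwheel '[[[0.0002,0,0],[0,0,0],0]]'>/dev/null; S
```

```text
jig-corner xy -108.01360320367667 -91.87811729125133 F jig -3.650043262982704 0.23739217261633178
jig-corner xy -107.90128330031196 -91.85201845509542 F jig -4.452046521272711 0.4077097932085802
jig-corner xy -107.88376260556961 -91.91016211330226 F jig -5.857252652144102 -0.19247384198777562
```

```bash
S() { python3 st.py|tail -1; }
python3 -m handwheel '[[[0.0002,0,0],[0,0,0],0]]'>/dev/null; S;  python3 -m handwheel '[[[0.0002,0,0],[0,0,0],0]]'>/dev/null; S; python3 -m handwheel '[[[0.0002,0,0],[0,0,0],0]]'>/dev/null; S
```

```text
jig-corner xy -107.80470463397036 -91.92302505972424 F jig -7.510089561154464 -0.10717773704327162
jig-corner xy -107.79167202512782 -91.9584078584042 F jig -7.754634298209465 -0.41460963768523557
jig-corner xy -107.7788236045061 -91.93535289248126 F jig -8.032893426801207 -0.3432477072037988
```

```bash
python3 -m handwheel '[[[0,0,0],[0,0,0],0],[[0,0,0],[0,0,0],0],[[0,0,0],[0,0,0],0]]'>/dev/null;python3 st.py
python3 - <<'E'
from gl import *
im=get_image("scene")[0];glass(im);cv2.imwrite("pics/s5.png",cv2.resize(im[180:300,310:450,::-1],None,fx=5,fy=5))
E
python3 st.py|tail -1
```

```text
t 10.32 tcp [536.31  96.44  40.24] yaw 13.78 zaxis [-0. -0. -1.] F [-7.69 -1.87  3.69] gap 0.231
jig-corner xy -107.72783802675434 -91.91258130908709 F jig -7.913331408042389 0.014210619373564028
scene glass centre world [595.61 116.95] size [70.1 99.7] rel corner -45.24318409023089 -86.14375997790047 to go 0.2431840902308906 26.143759977900473 yaw rel 0.08
jig-corner xy -107.7585050767806 -91.94305654403877 F jig -7.970689133916884 0.029221543169965582
```

View pics/s5.png

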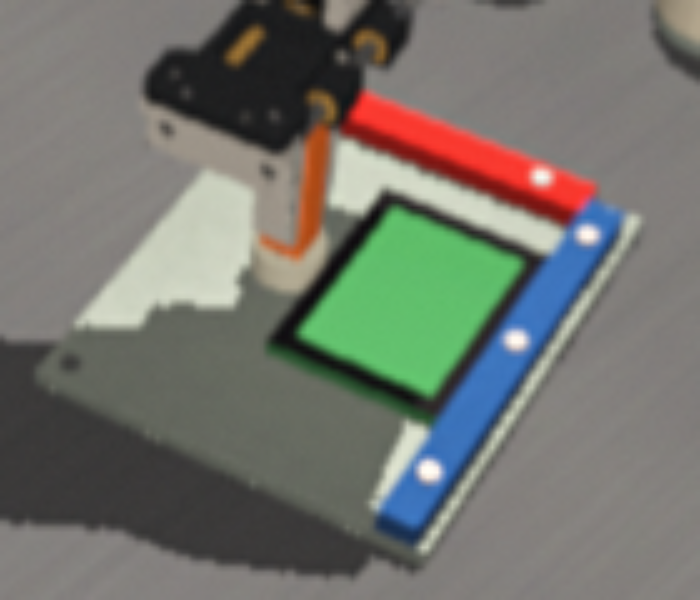

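Glass is flush on the blue fence: about 8 N from the tool for over 0.5 s, yaw ≈ 0, 0.2 mm by camera. I'll back off, lift over and go round to the right edge.

```bash
python3 -m handwheel '[[[-0.002,0,0],[0,0,0],0],[[-0.008,0,0],[0,0,0],0],[[-0.015,0,0],[0,0,0],0],[[0,0,-0.025],[0,0,0],0],[[0,0.03,-0.015],[0,0,0],0],[[0.02,0.04,0],[0,0,0],0],[[0.03,0.023,0],[0,0,0],0],[[0.03,0,0],[0,0,0],0],[[0.006,0,0],[0,0,0],0],[[0,0,0],[0,0,0],0],[[0,0,0],[0,0,0],0]]' >/dev/null
python3 st.py
python3 - <<'E'
from gl import *
im=get_image("scene")[0];glass(im);cv2.imwrite("pics/s6.png",cv2.resize(im[130:330,260:460,::-1],None,fx=3,fy=3))
E
```

```text
t 11.75 tcp [617.69  20.85  80.5 ] yaw 13.79 zaxis [-0. -0. -1.] F [-0.61 -0.74 -0.74] gap 0.23
jig-corner xy -46.72527467677789 -184.7354907414938 F jig -0.7739187825790275 -0.5753551415134972
scene glass centre world [598.35 117.37] size [64.7 99.8] rel corner -42.48372895949695 -86.3925060928546 to go -2.5162710405030495 26.392506092854603 yaw rel -0.01
```

View pics/s6.png

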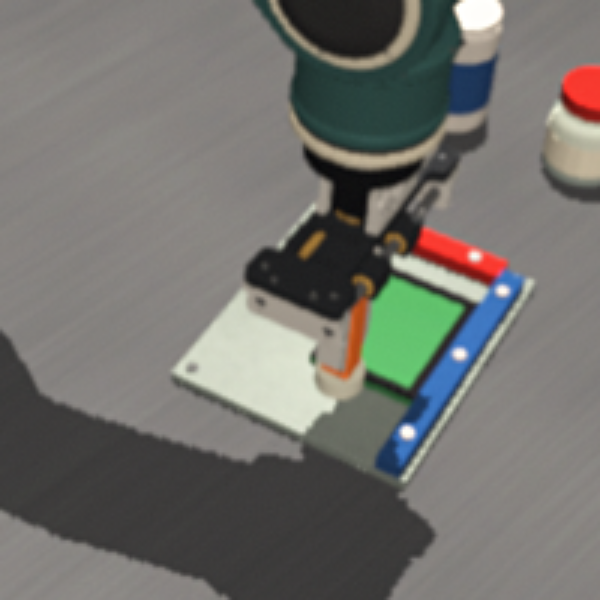

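```bash
python3 -m handwheel '[[[0.0015,0,0.02],[0,0,0],0],[[0,0,0.0195],[0,0,0],0],[[0,0,0],[0,0,0],0],[[0,-0.008,0],[0,0,0],0],[[0,-0.006,0],[0,0,0],0],[[0,-0.002,0],[0,0,0],0],[[0,-0.002,0],[0,0,0],0],[[0,-0.002,0],[0,0,0],0],[[0,-0.002,0],[0,0,0],0],[[0,-0.002,0],[0,0,0],0],[[0,-0.002,0],[0,0,0],0],[[0,0,0],[0,0,0],0]]' >/dev/null
python3 st.py
python3 - <<'E'
from gl import *
im=get_image("scene")[0];glass(im);cv2.imwrite("pics/s7.png",cv2.resize(im[160:310,300:460,::-1],None,fx=4,fy=4))
E
```

```text
t 13.3 tcp [613.89  46.76  40.97] yaw 13.8 zaxis [-0.  0. -1.] F [-0.23  0.16 -1.91] gap 0.234
jig-corner xy -44.23921188211963 -158.66925584987618 F jig -0.1842375371847488 0.20541027504494655
scene glass centre world [603.66 124.9 ] size [ 50.7 100.5] rel corner -35.52947042979985 -80.3462282779585 to go -9.47052957020015 20.346228277958502 yaw rel 0.08
```

View pics/s7.png

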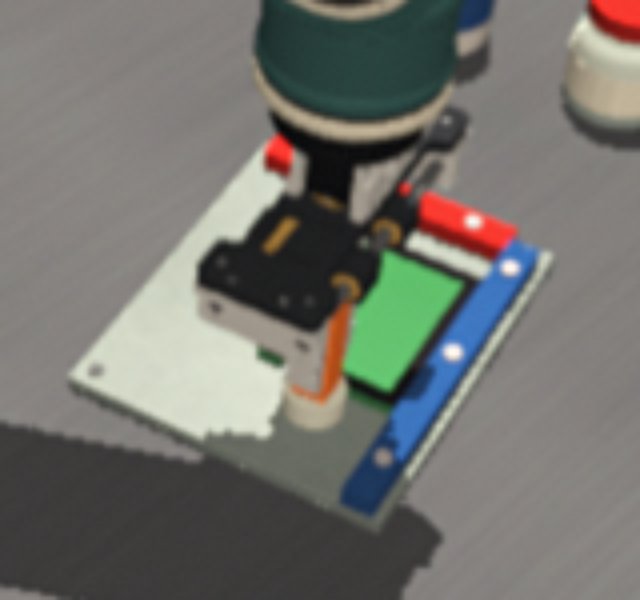

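```bash
python3 -m handwheel '[[[-0.0005,-0.002,0],[0,0,0],0],[[0,-0.002,0],[0,0,0],0],[[0,-0.002,0],[0,0,0],0],[[0,-0.002,0],[0,0,0],0],[[0,-0.002,0],[0,0,0],0],[[0,-0.002,0],[0,0,0],0],[[0,-0.002,0],[0,0,0],0],[[0,-0.002,0],[0,0,0],0],[[0,0,0],[0,0,0],0]]' >/dev/null
python3 st.py
python3 - <<'E'
from gl import *
im=get_image("scene")[0];glass(im);cv2.imwrite("pics/s8.png",cv2.resize(im[160:310,300:460,::-1],None,fx=4,fy=4))
E
```

```text
t 14.47 tcp [609.54  62.3   40.95] yaw 13.81 zaxis [-0.  0. -1.] F [ 0.15 -0.25 -2.06] gap 0.233
jig-corner xy -44.74923727838243 -142.54064737227748 F jig 0.08594098181553869 -0.28075388470137763
scene glass centre world [600.51 140.24] size [ 50.2 100. ] rel corner -34.92887561327173 -64.69243256580914 to go -10.071124386728272 4.692432565809142 yaw rel 0.9
```

View pics/s8.png

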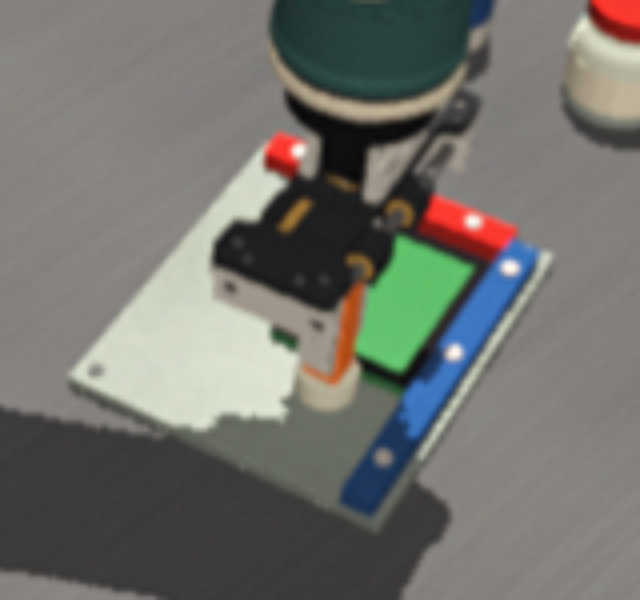

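The glass has turned to about +0.9°, so its near end lags. I'll back off and move the foot 10 mm toward the near end before the final approach.

```bash
python3 -m handwheel '[[[0,0.002,0],[0,0,0],0],[[-0.009,0,0],[0,0,0],0],[[0,-0.002,0],[0,0,0],0],[[0,-0.001,0],[0,0,0],0],[[0,-0.001,0],[0,0,0],0],[[0,-0.0005,0],[0,0,0],0],[[0,0,0],[0,0,0],0]]' >/dev/null
python3 st.py
python3 - <<'E'
from gl import *
im=get_image("scene")[0];glass(im);cv2.imwrite("pics/s9.png",cv2.resize(im[160:310,300:460,::-1],None,fx=4,fy=4))
E
```

```text
t 15.4 tcp [600.37  62.17  40.97] yaw 13.78 zaxis [ 0. -0. -1.] F [-0.51 -1.07  0.31] gap 0.234
jig-corner xy -53.68874550198369 -140.47915466694508 F jig -0.7516405997861662 -0.9154036389278406
scene glass centre world [595.21 140.88] size [60.1 99.8] rel corner -39.92918781917935 -62.80925360885062 to go -5.070812180820653 2.809253608850618 yaw rel 0.87
```

View pics/s9.png

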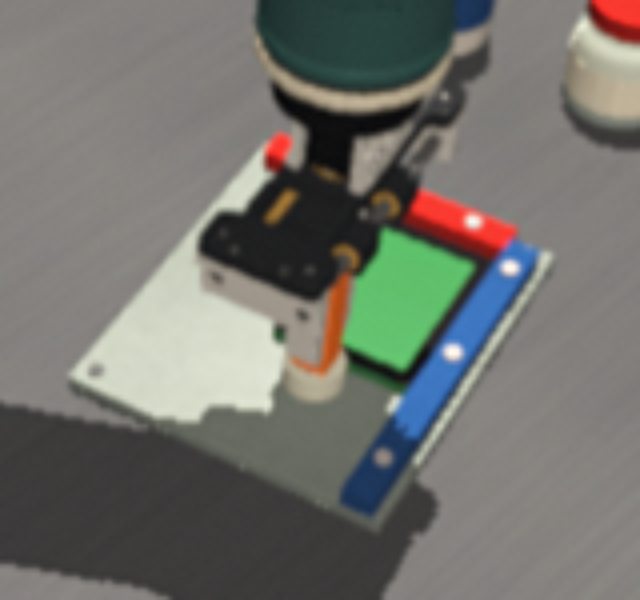

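```bash
S() { python3 st.py|tail -1; }
python3 -m handwheel '[[[0,-0.0005,0],[0,0,0],0],[[0,-0.0005,0],[0,0,0],0]]'>/dev/null; S;  python3 -m handwheel '[[[0,-0.0004,0],[0,0,0],0]]'>/dev/null; S; python3 -m handwheel '[[[0,-0.0003,0],[0,0,0],0]]'>/dev/null; S;python3 -m handwheel '[[[0,-0.0003,0],[0,0,0],0]]'>/dev/null; S
```

```text
jig-corner xy -53.71260043709225 -139.44251388173302 F jig 0.11245054297412342 -1.793661628093195
jig-corner xy -53.72721791075393 -138.97152242442428 F jig -0.5180995691430451 -1.705769337381144
jig-corner xy -53.73832933790878 -138.6791101828582 F jig 0.051973981151979744 -2.080629216874151
jig-corner xy -53.72730012060188 -138.3937118574058 F jig 0.4134970976579646 -1.9853994004474573
```

```bash
S() { python3 st.py|tail -1; }
python3 -m handwheel '[[[0,-0.0003,0],[0,0,0],0]]'>/dev/null; S;  python3 -m handwheel '[[[0,-0.0003,0],[0,0,0],0]]'>/dev/null; S
python3 - <<'E'
from gl import *
im=get_image("scene")[0];glass(im);cv2.imwrite("pics/s10.png",cv2.resize(im[160:310,300:460,::-1],None,fx=4,fy=4))
E
S
```

```text
jig-corner xy -53.76411062655 -138.0918838430969 F jig 0.4859429566015087 -1.7044372557858427
jig-corner xy -53.76724209154604 -137.79886587246438 F jig -0.8011932905410122 -1.6913557871814382
scene glass centre world [594.81 143.5 ] size [59.5 99.6] rel corner -39.69108754950367 -60.16772865705655 to go -5.308912450496329 0.16772865705654993 yaw rel 0.84
jig-corner xy -53.72776000737339 -137.75824349411104 F jig -0.6500969274288614 -2.8820612022151093
```

View pics/s10.png

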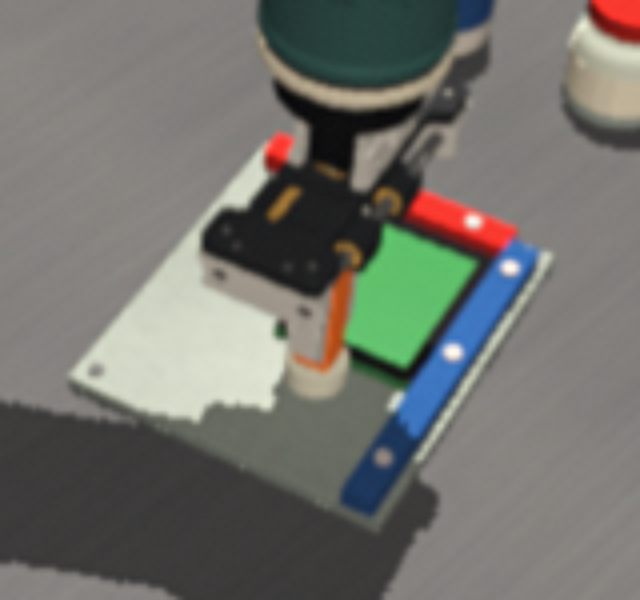

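```bash
S() { python3 st.py|tail -1; }
python3 -m handwheel '[[[0,-0.0003,0],[0,0,0],0]]'>/dev/null; S;  python3 -m handwheel '[[[0,-0.0003,0],[0,0,0],0]]'>/dev/null; S; python3 -m handwheel '[[[0,-0.0002,0],[0,0,0],0]]'>/dev/null; S
```

```text
jig-corner xy -53.76268505898251 -137.5234678265262 F jig -1.1516274639222537 -3.0412258800500234
jig-corner xy -53.781697315818775 -137.17548907182825 F jig 0.35975720553279134 -2.5789512851075664
jig-corner xy -53.75728410643334 -136.96506213887224 F jig 0.16014039866551735 -1.8732267782377745
```

```bash
S() { python3 st.py|tail -1; }
python3 -m handwheel '[[[0,-0.0002,0],[0,0,0],0]]'>/dev/null; S;  python3 -m handwheel '[[[0,-0.0002,0],[0,0,0],0]]'>/dev/null; S
```

```text
jig-corner xy -53.78911170166674 -136.75893686810747 F jig -0.08819363305314133 -1.2895147190997382
jig-corner xy -53.734014522019955 -136.58605722852394 F jig 0.3077907548470602 -2.486995501892901
```

```bash
S() { python3 st.py|tail -1; }
python3 - <<'E'
from gl import *
im=get_image("scene")[0];glass(im);cv2.imwrite("pics/s11.png",cv2.resize(im[190:270,350:450,::-1],None,fx=7,fy=7,interpolation=cv2.INTER_CUBIC))
E
S
```

```text
scene glass centre world [594.46 144.72] size [59.5 99.6] rel corner -39.73372602880065 -58.90099145083807 to go -5.266273971199347 -1.0990085491619297 yaw rel 0.8
jig-corner xy -53.77962750031244 -136.56079504307976 F jig 0.6102395733458521 -1.658143564308769
```

View pics/s11.png

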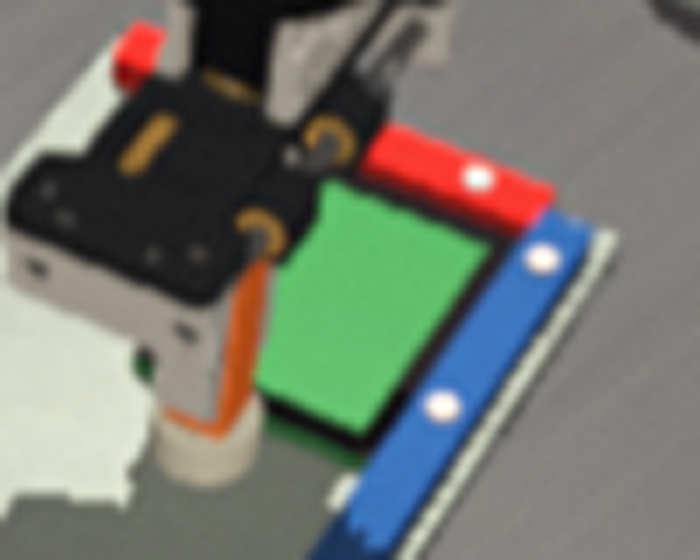

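```bash
cat > ed.py <<'E'
from gl import *
def edges(im,n="scene"):
    H=hsv(im);m=(H[...,0]>48)&(H[...,0]<75)&(H[...,1]>100)&(H[...,2]>130)
    mm=np.zeros_like(m)
    if n=="scene": mm[190:290,320:440]=m[190:290,320:440]
    else: mm[130:255,200:340]=m[130:255,200:340]
    # sub-pixel: upsample the saturation threshold
    c=cnts(mm)[0][:,0,:]
    P=onz(n,c,18)[:,:2]-C; u=np.c_[P@X,P@Y]
    x1=np.percentile(u[:,0],98);y1=np.percentile(u[:,1],98);y0=np.percentile(u[:,1],2)
    for nm,sel,ax in [("far",(u[:,0]>x1-4)&(u[:,1]<y1-8)&(u[:,1]>y0+8),0),("left",(u[:,1]>y1-4)&(u[:,0]<x1-8),1),("right",(u[:,1]<y0+4)&(u[:,0]<x1-8),1)]:
        q=u[sel]
        vx,vy,a,b=cv2.fitLine(q.astype(np.float32),cv2.DIST_HUBER,0,0.01,0.01).ravel()
        ang=np.degrees(np.arctan2(vy,vx))
        if ax==0: ang=(ang-90+90)%180-90
        else: ang=(ang+90)%180-90
        print(n,nm,"n",len(q),"yaw",round(ang,2),"mid",np.round([a,b],2),"range",np.round(q.min(0),1),np.round(q.max(0),1))
E
python3 - <<'E'
from ed import *
edges(np.load("pics/scene0.npz")["im"])
edges(np.load("pics/top0.npz")["im"],"top")
im=get_image("scene")[0]
np.savez("pics/s12.npz",im=im);edges(im)
H=hsv(im);u=np.array([0])
E
```

```text
scene far n 22 yaw -1.45 mid [-35.96 -88.41] range [ -37.7 -128.1] [-34.5 -48.1]
scene left n 22 yaw -1.62 mid [-72.63 -39.09] range [-101.8  -41.1] [-44.7 -37.1]
scene right n 22 yaw -2.89 mid [ -71.59 -135.59] range [-101.  -138.1] [ -45.2 -133.9]
top far n 37 yaw -2.0 mid [-35.88 -88.81] range [ -38.1 -129.4] [-33.6 -48.5]
top left n 26 yaw -1.44 mid [-67.93 -41.33] range [-89.4 -43.5] [-42.2 -39.8]
top right n 28 yaw -1.91 mid [ -74.75 -138.21] range [-105.  -140.1] [ -44.  -136.4]
scene far n 22 yaw 0.02 mid [-11.18 -58.17] range [-12.1 -97.6] [-10.3 -18.1]
scene left n 19 yaw 0.2 mid [-44.85 -10.42] range [-69.6 -11.9] [-20.3  -8.9]
scene right n 13 yaw 0.76 mid [ -32.67 -107.37] range [ -48.1 -108.8] [ -19.5 -105.9]
```

Separate edge fits give yaw ≈ 0 (the rectangle fit was biased by the gripper hiding part of the glass). There is still about 1–2 mm to the red fence.

```bash
S() { python3 st.py|tail -1; }
python3 -m handwheel '[[[0,-0.0003,0],[0,0,0],0]]'>/dev/null; S;  python3 -m handwheel '[[[0,-0.0003,0],[0,0,0],0]]'>/dev/null; S; python3 -m handwheel '[[[0,-0.0003,0],[0,0,0],0]]'>/dev/null; S
```

```text
jig-corner xy -53.75703669061467 -136.2832003657695 F jig -0.12048368123106365 -1.3197483920109614
jig-corner xy -53.755537185282655 -135.93505674634125 F jig 0.187340274824538 -2.338614126284424
jig-corner xy -53.789645062324695 -135.66184412455536 F jig -0.8193019457492299 -2.146526741474609
```

```bash
S() { python3 st.py|tail -1; }
python3 -m handwheel '[[[0,-0.0003,0],[0,0,0],0]]'>/dev/null; S;  python3 -m handwheel '[[[0,-0.0003,0],[0,0,0],0]]'>/dev/null; S; python3 -m handwheel '[[[0,-0.0002,0],[0,0,0],0]]'>/dev/null; S
```

```text
jig-corner xy -53.77143529696151 -135.35813971813613 F jig 0.10617036127750991 -1.957045315016076
jig-corner xy -53.75231835101245 -135.07101966552207 F jig 0.20505992609553797 -1.932752245467218
jig-corner xy -53.775585664866625 -134.87930140669374 F jig 0.2809459983639245 -2.850012988791234
```

```bash
python3 - <<'E'
from ed import *
im=get_image("scene")[0]
edges(im);cv2.imwrite("pics/s13.png",cv2.resize(im[190:270,350:450,::-1],None,fx=7,fy=7,interpolation=cv2.INTER_CUBIC))
im=get_image("top")[0];cv2.imwrite("pics/t13.png",cv2.resize(im[120:270,190:350,::-1],None,fx=4,fy=4))
E
python3 st.py
```

```text
scene far n 22 yaw 0.02 mid [-11.18 -58.17] range [-12.1 -97.6] [-10.3 -18.1]
scene left n 19 yaw 0.1 mid [-45.54  -8.72] range [-69.6 -10.2] [-21.7  -7.3]
scene right n 13 yaw -3.11 mid [ -36.19 -105.51] range [ -49.6 -107. ] [ -19.5 -103.1]
t 17.95 tcp [598.93  67.62  40.92] yaw 13.79 zaxis [-0.  0. -1.] F [ 0.96 -1.91 -0.05] gap 0.233
jig-corner xy -53.78254650352748 -134.83879794620262 F jig 0.4783686459749204 -2.082983693367887
```

View pics/s13.png

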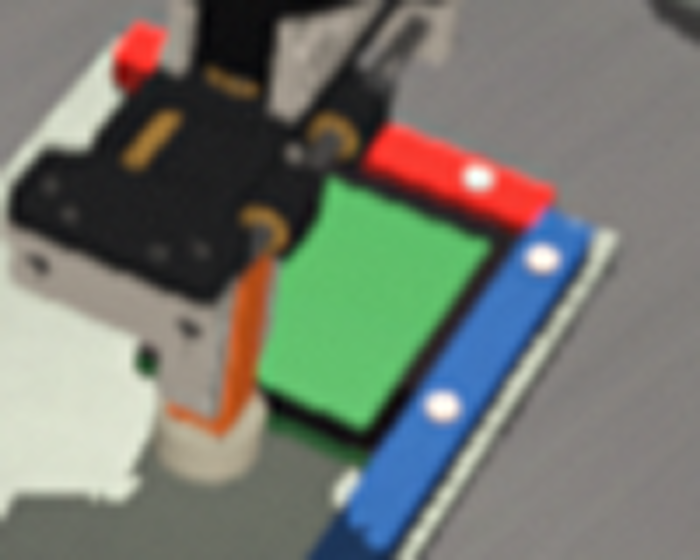

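View pics/t13.png

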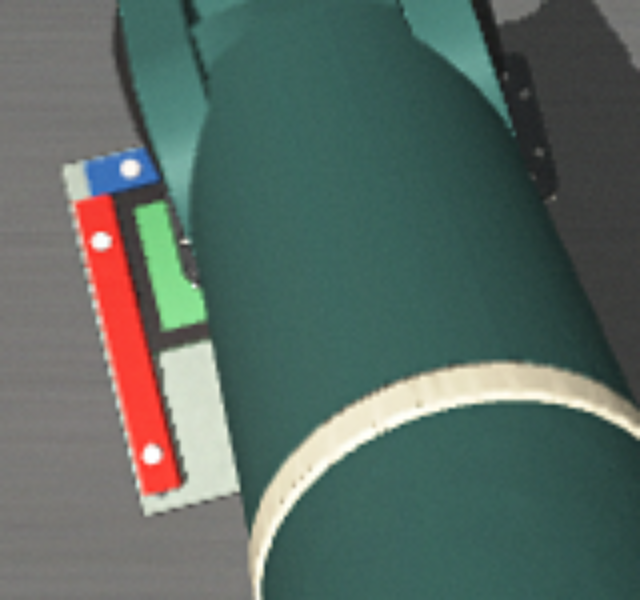

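```bash
S() { python3 st.py|tail -1; }
python3 -m handwheel '[[[0,-0.0003,0],[0,0,0],0]]'>/dev/null; S;  python3 -m handwheel '[[[0,-0.0002,0],[0,0,0],0]]'>/dev/null; S; python3 -m handwheel '[[[0,-0.0002,0],[0,0,0],0]]'>/dev/null; S
```

```text
jig-corner xy -53.74557291786949 -134.6137816066793 F jig -0.4286296399310461 -1.7899871041360476
jig-corner xy -53.782146208627296 -134.3722893203644 F jig -0.0078078233709430135 -2.777132964361573
jig-corner xy -53.779522319951255 -134.19172206736238 F jig 0.15902966907337424 -2.109032280539759
```

```bash
S() { python3 st.py|tail -1; }
python3 -m handwheel '[[[0,-0.0002,0],[0,0,0],0]]'>/dev/null; S;  python3 -m handwheel '[[[0,-0.0002,0],[0,0,0],0]]'>/dev/null; S; python3 -m handwheel '[[[0,-0.0002,0],[0,0,0],0]]'>/dev/null; S
```

```text
jig-corner xy -53.767420444212064 -134.0095949183041 F jig -0.051762303345404444 -2.15265027701062
jig-corner xy -53.78200586905386 -133.98657254363363 F jig -0.2559050654797921 -3.6266640739717837
jig-corner xy -53.801536885530886 -133.9225359251768 F jig -0.6197361485331987 -4.187405818197415
```

Contact with the red fence. I'll press a little more and hold.

```bash
S() { python3 st.py|tail -1; }
python3 -m handwheel '[[[0,-0.0002,0],[0,0,0],0]]'>/dev/null; S;  python3 -m handwheel '[[[0,-0.0002,0],[0,0,0],0]]'>/dev/null; S; python3 -m handwheel '[[[0,-0.0002,0],[0,0,0],0]]'>/dev/null; S
```

```text
jig-corner xy -53.75167350160418 -133.89429592856726 F jig 0.07858466353341352 -6.672266945971025
jig-corner xy -53.78295920061 -133.8589450680875 F jig -0.9715046066554798 -6.5480522734972055
jig-corner xy -53.78445624261948 -133.82506481169673 F jig -0.10608447588268052 -6.086901997942693
```

```bash
S() { python3 st.py|tail -1; }
python3 -m handwheel '[[[0,-0.0002,0],[0,0,0],0]]'>/dev/null; S;python3 -m handwheel '[[[0,-0.0001,0],[0,0,0],0]]'>/dev/null; S
```

```text
jig-corner xy -53.77107176320096 -133.81736154149533 F jig 0.041496789063871616 -8.154666077952669
jig-corner xy -53.77577522518083 -133.7974624771045 F jig -1.145252883886117 -8.047197371273741
```

```bash
python3 -m handwheel '[[[0,0,0],[0,0,0],0],[[0,0,0],[0,0,0],0],[[0,0,0],[0,0,0],0]]' >/dev/null; python3 st.py
python3 - <<'E'
from ed import *
im=get_image("scene")[0]
edges(im)
E
```

```text
t 19.7 tcp [598.7   68.65  40.96] yaw 13.74 zaxis [ 0. -0. -1.] F [ 1.5  -7.93 -0.45] gap 0.233
jig-corner xy -53.7688777833249 -133.79069799435507 F jig -0.4336313206574043 -8.056643150411196
scene far n 22 yaw 0.1 mid [-11.09 -58.15] range [-12.1 -97.6] [-10.  -18.1]
scene left n 20 yaw 0.91 mid [-44.3   -7.85] range [-69.6  -9.5] [-19.6  -6.3]
scene right n 13 yaw -0.81 mid [ -35.18 -104.73] range [ -49.6 -106.1] [ -20.8 -103.1]
```

```bash
python3 -m handwheel '[[[0,0.002,0],[0,0,0],0],[[0,0.008,0],[0,0,0],0],[[0,0.015,0],[0,0,0],0],[[0,0.02,-0.03],[0,0,0],0],[[-0.03,0.045,-0.03],[0,0,0],0],[[-0.04,0.045,0],[0,0,0],0],[[-0.04,0.045,0],[0,0,0],0],[[-0.04,0.045,0],[0,0,0],0],[[0,0,0],[0,0,0],0]]' >/dev/null; python3 st.py
python3 - <<'E'
from ed import *
im=get_image("scene")[0]; np.savez("pics/s14.npz",im=im); glass(im);edges(im);cv2.imwrite("pics/s14.png",cv2.resize(im[190:290,310:450,::-1],None,fx=5,fy=5,interpolation=cv2.INTER_CUBIC))
im=get_image("top")[0]; np.savez("pics/t14.npz",im=im);glass(im,"top");edges(im,"top");cv2.imwrite("pics/t14.png",cv2.resize(im[125:255,195:340,::-1],None,fx=4.5,fy=4.5,interpolation=cv2.INTER_CUBIC))
E
```

```text
t 20.88 tcp [ 503.89 -189.96  100.98] yaw 13.34 zaxis [-0. -0. -1.] F [ 0.89  0.53 -0.12] gap 0.234
jig-corner xy -207.52629552273152 -362.3189055174673 F jig 0.9892975504037014 0.3067089351003975
scene glass centre world [588.44 145.9 ] size [ 70.1 100. ] rel corner -45.30395719447359 -56.31543529328279 to go 0.3039571944735897 -3.684564706717211 yaw rel -0.02
scene far n 22 yaw 0.02 mid [-11.18 -58.17] range [-12.1 -97.6] [-10.3 -18.1]
scene left n 23 yaw 0.81 mid [-48.27  -7.9 ] range [-79.   -9.5] [-19.6  -6.3]
scene right n 24 yaw -0.17 mid [ -49.54 -104.9 ] range [ -78.8 -106.3] [ -20.8 -102.6]
top glass centre world [589.38 144.15] size [68.9 99.2] rel corner -44.80185290387419 -58.24550985329517 to go -0.19814709612580828 -1.754490146704832 yaw rel -0.18
top far n 37 yaw 0.15 mid [-11.17 -53.47] range [-12.1 -99.6] [-10.3 -17.9]
top left n 22 yaw 0.24 mid [-44.35  -9.67] range [-68.4 -11. ] [-19.9  -8.7]
top right n 28 yaw 0.19 mid [ -54.25 -106.65] range [ -79.4 -107.7] [ -19.7 -105.6]
```

View pics/s14.png

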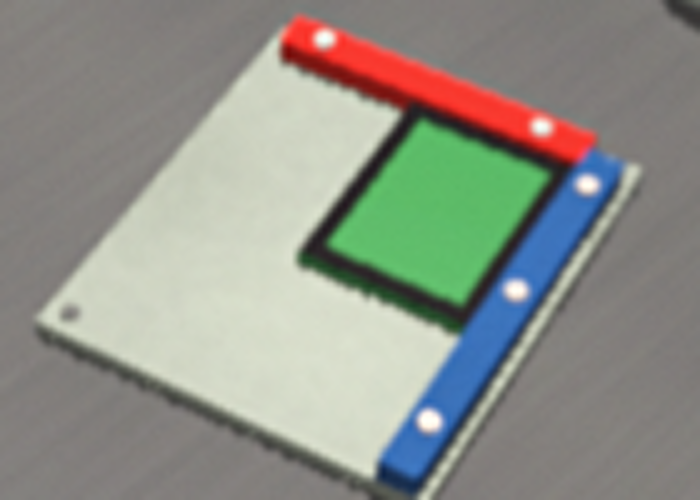

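View pics/t14.png

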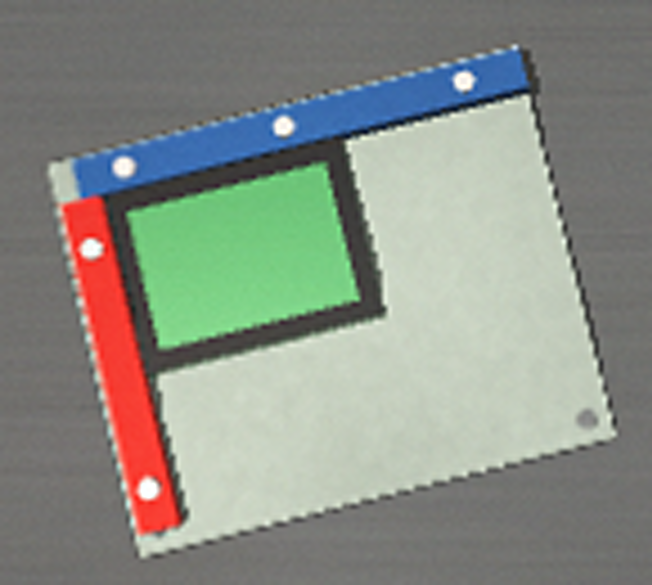

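Flush in both views: yaw ≈ 0 against both fences, and the far edge has not moved since it was pressed (-45.24 then, -45.30 now). Now the tool goes back to the mat.

```bash
python3 -m handwheel '[[[0,0,0],[0,0,-9.75],0],[[0,0,0],[0,0,-9.75],0],[[-0.035,0.0181,0],[0,0,0],0],[[-0.035,0.0181,0],[0,0,0],0],[[-0.035,0.0181,0],[0,0,0],0],[[0,0,0],[0,0,0],0],[[0,0,0.04],[0,0,0],0],[[0,0,0.015],[0,0,0],0],[[0,0,0.005],[0,0,0],0],[[0,0,0],[0,0,0],0]]' >/dev/null; python3 st.py 446 -293 34.4
python3 - <<'E'
from ed import *
im=get_image("scene")[0]; cv2.imwrite("pics/s15.png",cv2.resize(im[220:360,120:280,::-1],None,fx=4.5,fy=4.2,interpolation=cv2.INTER_CUBIC))
E
```

```text
t 22.23 tcp [ 449.  -287.3   41.4] yaw 33.33 zaxis [ 0. -0. -1.] F [ 0.14  0.22 -1.11] gap 0.23
jig-corner xy -284.0474682309377 -443.74932889961457 F jig 0.19241898054525594 0.1755905034490932
to target in tool axes [-5.64  3.12  7.  ]
```

View pics/s15.png

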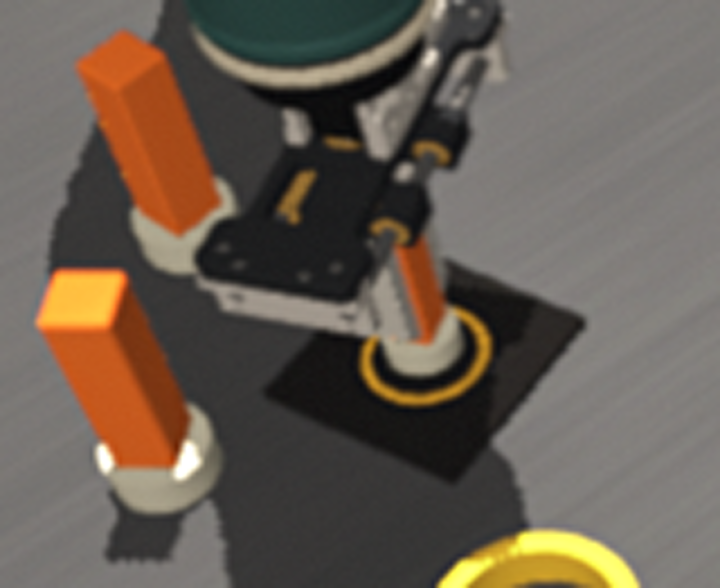

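The tool hangs over the yellow circle at crop (422,345), clear of the look-alikes. Lowering.

```bash
python3 -m handwheel '[[[0,0,0.004],[0,0,0],0],[[0,0,0.001],[0,0,0],0],[[0,0,0],[0,0,0],0]]' >/dev/null; python3 st.py|head -1;  python3 -m handwheel '[[[0,0,0.0005],[0,0,0],0],[[0,0,0],[0,0,0],0]]' >/dev/null; python3 st.py|head -1; python3 -m handwheel '[[[0,0,0.0005],[0,0,0],0],[[0,0,0],[0,0,0],0]]' >/dev/null; python3 st.py|head -1
```

```text
t 22.65 tcp [ 448.4  -287.58   35.99] yaw 33.28 zaxis [-0.  0. -1.] F [-0.82 -0.52 -1.8 ] gap 0.231
t 22.9 tcp [ 448.39 -287.56   35.43] yaw 33.29 zaxis [-0.  0. -1.] F [-0.67 -0.36 -1.38] gap 0.231
t 23.15 tcp [ 448.38 -287.55   34.9 ] yaw 33.29 zaxis [-0.  0. -1.] F [ 0.12 -0.26 -1.35] gap 0.232
```

```bash
python3 -m handwheel '[[[0,0,0.0005],[0,0,0],0],[[0,0,0],[0,0,0],0]]' >/dev/null; python3 st.py|head -1;  python3 -m handwheel '[[[0,0,0.0005],[0,0,0],0],[[0,0,0],[0,0,0],0]]' >/dev/null; python3 st.py|head -1; python3 -m handwheel '[[[0,0,0.0005],[0,0,0],0],[[0,0,0],[0,0,0],0]]' >/dev/null; python3 st.py|head -1
```

```text
t 23.4 tcp [ 448.37 -287.53   34.38] yaw 33.29 zaxis [-0.  0. -1.] F [-0.97  0.05 -1.92] gap 0.235
t 23.65 tcp [ 448.34 -287.54   33.88] yaw 33.28 zaxis [-0.  0. -1.] F [-0.75  0.91 -1.45] gap 0.232
t 23.9 tcp [ 448.44 -287.58   33.53] yaw 33.29 zaxis [-0. -0. -1.] F [-0.3   0.17  2.52] gap 0.228
```

Touchdown, +2.5 N. Opening.

```bash
python3 -m handwheel '[[[0,0,0],[0,0,0],0.4],[[0,0,0],[0,0,0],0.4],[[0,0,0],[0,0,0],0.5],[[0,0,0],[0,0,0],0.7],[[0,0,0],[0,0,0],1],[[0,0,0],[0,0,0],1],[[0,0,0],[0,0,0],1],[[0,0,0],[0,0,0],1],[[0,0,0],[0,0,0],1]]' >/dev/null; python3 st.py|head -1;python3 - <<'E'
from ed import *
im=get_image("scene")[0]; cv2.imwrite("pics/s16.png",cv2.resize(im[220:360,120:280,::-1],None,fx=4.5,fy=4.2,interpolation=cv2.INTER_CUBIC))
E
```

```text
t 25.02 tcp [ 448.39 -287.6    33.46] yaw 33.28 zaxis [-0.  0. -1.] F [ 0.14  0.54 -0.08] gap 0.996
```

View pics/s16.png

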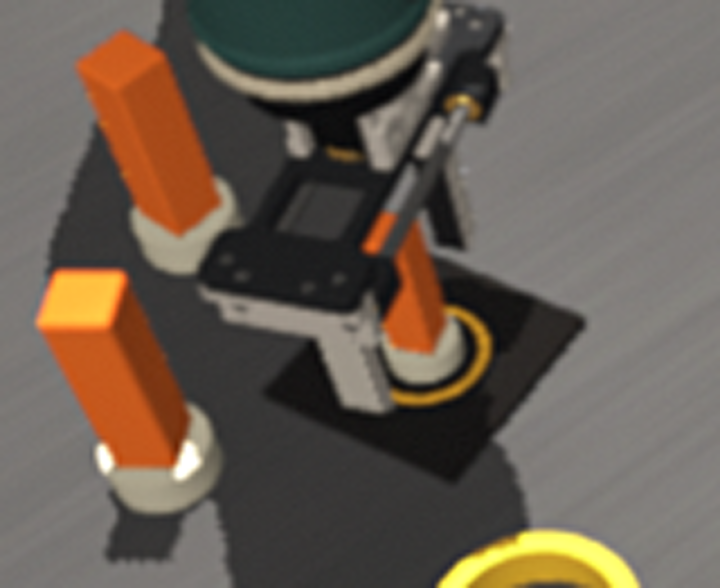

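The tool stands alone between the open fingers (crop 420,320). I'll rise straight up and move clear.

```bash
python3 -m handwheel '[[[0,0,-0.02],[0,0,0],1],[[0,0,-0.04],[0,0,0],1],[[0,0,-0.055],[0,0,0],1],[[0,0,-0.055],[0,0,0],1],[[0,0,-0.055],[0,0,0],1],[[-0.04,0.04,0],[0,0,0],1],[[-0.04,0.04,0],[0,0,0],1],[[-0.04,0.04,0],[0,0,0],1],[[-0.04,0.04,0],[0,0,0],1],[[0,0,0],[0,0,0],1],[[0,0,0],[0,0,0],1]]' >/dev/null; python3 st.py|head -1;python3 - <<'E'
from ed import *
im=get_image("scene")[0]; glass(im); edges(im); cv2.imwrite("pics/s17.png",im[:,:,::-1])
p=im
im=get_image("top")[0]; glass(im,"top"); edges(im,"top"); cv2.imwrite("pics/t17.png",im[:,:,::-1])
H=hsv(im);h,s,v=H[...,0],H[...,1],H[...,2]
m=(h>5)&(h<20)&(s>150)&(v>200); mm=np.zeros_like(m); mm[215:275,415:478]=m[215:275,415:478]
for c in cnts(mm,10): print("tool top",rect("top",c,106)[:3])
E
```

```text
t 26.45 tcp [ 402.7  -508.57  258.08] yaw 33.3 zaxis [-0.  0. -1.] F [0.28 0.35 0.37] gap 1.0
scene glass centre world [588.48 146.06] size [69.9 99.8] rel corner -45.22909351152355 -56.170823793618396 to go 0.22909351152355129 -3.8291762063816037 yaw rel -0.17
scene far n 22 yaw 0.64 mid [-11.53 -57.64] range [-12.6 -97.6] [-10.4 -18.1]
scene left n 23 yaw 0.81 mid [-48.27  -7.9 ] range [-79.   -9.5] [-19.6  -6.3]
scene right n 23 yaw -0.77 mid [ -48.38 -104.52] range [ -78.8 -106.1] [ -20.8 -102.6]
top glass centre world [589.38 144.15] size [68.9 99.2] rel corner -44.80260786064492 -58.24551296617046 to go -0.19739213935508104 -1.754487033829541 yaw rel -0.18
top far n 37 yaw 0.15 mid [-11.17 -53.47] range [-12.1 -99.6] [-10.3 -17.9]
top left n 29 yaw 0.16 mid [-44.6   -9.83] range [-77.5 -12.6] [-19.9  -8.7]
top right n 28 yaw 0.19 mid [ -54.25 -106.65] range [ -79.4 -107.7] [ -19.7 -105.6]
tool top ((449.83856201171875, -289.0789489746094), (21.219501495361328, 21.49036407470703), 33.251678466796875)
```

View pics/s17.png

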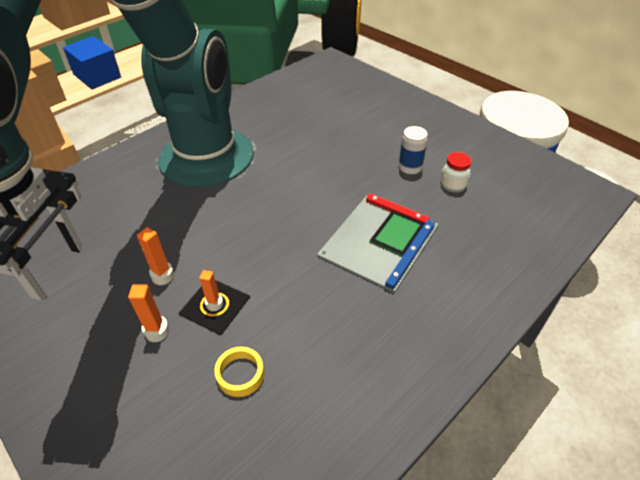

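View pics/t17.png

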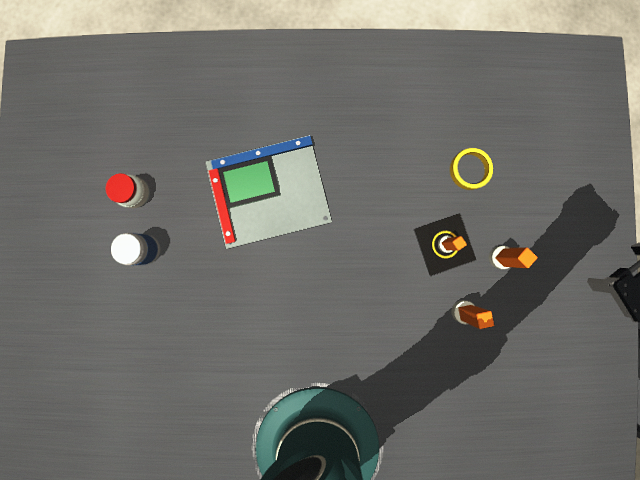

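The glass is in the corner (top view, 250,182), the tool stands on the mat (447,244), and the can, jar and tape are at their starting pixels. Handing in.

```bash
python3 -m handwheel '[[[0,0,0],[0,0,0],1],[[0,0,0],[0,0,0],1]]' >/dev/null; python3 -c "
from bench import *
print(close_job())"
```

```text
the job is handed in; nothing more can be done
None
```

I handed in the job at about 27 s of the 72 s allowed. By the last images, the glass lies flush with both fences in the corner. No verdict was reported.

- **Pressing:** I used the smallest tool, the one on the mat. I pressed the glass home on the blue fence and then on the red one, with about 8 N at the wrist for roughly half a second each. Sliding friction was about 1 to 2 N, so I estimate about 6 N reached each fence. That is an estimate because the fence force is not measured directly.
- **Glass:** Its yaw is within about 0.2° of the jig by rectangle fit. Its distance to the blue fence is the same as when it was pressed, within about 0.1 mm.
- **Tool and loose things:** The tool stands released and upright, about 1 mm from the mat's centre. The can, jar and tape roll look unmoved in both views.

**Disagreements:**
- **Red fence position:** The camera puts the glass 2 to 4 mm past the red fence as I first measured it. I trusted the contact felt there and the lack of any visible gap, and took the fence estimate to be off.
- **Angle readings:** Single-edge fits in the scene view scattered by up to 0.8°. Rectangle fits while the gripper hid part of the glass were off by a similar amount.

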